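# Pin the cigar cutter's blade arm and gauge its return spring

## Task

The bench cutter's blade arm is back in its hinge fork, but the headed hinge pin is only started: push the pin fully home, head against the fork. Then take the push gauge from its rack and check the return spring: hold the gauge upright with its foot on the centre of the round test pad on top of the blade arm and press gently to a reading of about 8 newtons, without forcing the arm down. Finish while still holding the gauge there at that reading, and leave the other things on the bench where they are.

Things in the scene. Friction and masses are not known exactly. Their poses are not given: they have to be found in the camera images.
- cutter: Green bench cutter, bolted down: base 130 mm along its x, 270 mm along its y, 12 mm thick. Origin at the underside, z up; its -x side faces the robot, turned 0.25 rad at most. At +y the hinge fork: two cheeks 14 mm thick (x), 40 mm wide (y), tops at 107 mm. V trough along its x at y = 18 mm, x = -155 to 85 mm, up to 57 mm high; in front of (-x of) the fork only the base.
- pin_seat (a point): Centre of the pin hole on the outer (-x) face of the near fork cheek, 85 mm above the bench, axes as the cutter's. The pin's head seats here. The hole runs along +x: near cheek, lug of the arm, far cheek, 50 mm in all.
- pin: Steel hinge pin lying along the hole: shank 10 mm diameter, 56 mm long, tapered nose; head 20 mm diameter, 7 mm thick. Origin on the axis under the head (the face that seats), x towards the nose. It starts 17 to 28 mm short of home, held in the near cheek and lug, in holes 1.2 mm wider (it droops a few degrees), and slides easily; it needs no turning and stays where it is pushed.
- blade_arm: The cutter's steel blade arm, level at rest: bar 16 mm wide, 22 mm high along the cutter's -y from the hinge, blade below, wooden handle 232 to 320 mm from the hinge. Origin on the hinge axis, 85 mm above the bench, axes as the cutter's. A return spring holds it up on its stop: pressed on the test pad it stays still until about 16 N, then swings down.
- test_pad (a point): Centre of the top face of the round test pad on the blade arm: flat steel disc 26 mm in diameter with an engraved ring of 20 mm and a centre punch dot, 190 mm from the hinge along the arm, its face 100 mm above the bench, level.
- rack: Light wood bench rack, fixed: 150 mm along its x, 70 mm along its y, top 100 mm above the bench, origin at its underside. The gauge stands in the large hole, 40 mm along +x from the origin; an awl's wooden handle rises to 136 mm above the bench in a small hole 45 mm on the -x side. It stands to the left or to the right of the cutter.
- gauge: Push gauge, a round tube standing plunger down in the rack. Origin on its axis under the collar (38 mm diameter, 6 mm thick), which rests on the rack 100 mm above the bench; z up the tube. Barrel to grip: 28 mm diameter, 6 to 70 mm above the origin, cap to 78 mm. Below, 35 mm of barrel in a 31 mm hole, then the plunger rod; its 12 mm foot ends 83 mm below the origin. 0.15 to 0.24 kg.
- plunger (a joint): Travel of the gauge's spring plunger into the tube, in m: 0 when out, 0.025 when fully in. The spring takes 0.5 N per mm with no preload, so the gauge reads 8 N at 0.016.
- gauge_tip (a point): Centre of the foot of the gauge's plunger, 83 mm below the gauge's origin when not pressed, moving up with the plunger.
- paste_pot: White cup, 72 mm across, 55 mm high; leave alone. Origin under its centre.
- water_bottle: Clear bottle with a cap, 60 mm across, 150 mm high; leave alone. Origin under its centre.
- mould: Wooden mould with ten cigars in its grooves, 110 x 260 x 46 mm; leave alone. Origin under its centre.
- ring_gauge: Flat dark wood plate with four round holes, 50 x 170 x 10 mm; leave alone. Origin under its centre.
Mind the look-alikes: they are no part of the job. Of the things that look like the gauge, the middle-sized one is meant.

How it is judged:
On the way, in this order (a step that is already met when the one before it is completed fails the run):
1. the hinge pin is pushed home through the fork and lug, head against the near cheek (x of pin in the frame of pin_seat above -0.002 m and angle between the x axis of pin and the x axis of pin_seat, either way round below 0.09 rad), for 0.2 s.
2. the gauge is lifted out of the rack in the fingers (height (world z) of gauge above 0.15 m and contact force between the fingers and gauge above 1 N), for 0.1 s.
At the end, for the whole second after the job is handed in: The pin's head is within 2 mm of the fork cheek, and the robot still holds the gauge in its fingers, at rest and within 7 degrees of upright, its foot within 7 mm of the test pad's centre, reading 8 N plus or minus 2.5 N, with the blade arm still up (pad within 6 mm of its place) (all of step 1 and distance between gauge_tip and test_pad below 0.007 m and angle between gauge's own z axis and vertical below 0.12 rad and value of joint plunger between 0.011 and 0.021 m and contact force between gauge and blade_arm between 4 and 12 N and contact force between the fingers and gauge above 1 N and contact force between gauge and rack below 0.1 N and distance of test_pad from where it was at the start of the episode below 0.006 m and linear speed of gauge below 0.02 m/s); the arm keeps its last pose, push and grip.
It fails at once if the blade arm is forced down against its spring (test pad moved more than 10 mm) (distance of test_pad from where it was at the start of the episode above 0.01 m).
It fails at once if another thing on the bench is moved more than 30 mm (distance of any of paste_pot, water_bottle, mould, ring_gauge from where it was at the start of the episode above 0.03 m).
It also fails if it takes over 56 s, if anything falls off the work surface, if the arm or the gripper's body presses on something with over 40 N, if the wrist force passes 120 N, or if a joint passes its speed limit or range.

## Robot

A 7-joint arm with a two-finger parallel gripper is mounted at the origin on the work surface. World frame = base frame: x ahead of the robot, y to its left, z up, the work surface at z = 0. Lengths are in m, angles in rad, forces in N, time in s.
With the tool pointing down it reaches from about 0.35 to 0.9 m from the base axis. Payload 8.1 kg.
Tool frame: the origin (TCP) lies at the centre of the arm's flange, where the gripper is bolted on; the fingertips stand 178 mm ahead of it and the grasp point (between the pads) lies 159 mm ahead of it; z points along the fingers, y is the direction in which the jaws open and shut (so a half turn about z gives the same grasp; the last joint's range is limited). The gripper opens to 92 mm and grips with 3 to 60 N. Pads are 19 mm wide; open, the fingers measure 130 mm over their backs; the gripper's body (75 mm by 190 mm) begins 47 mm behind the grasp point.
Start: joints at [-1.21, 0.434, 0.025, 1.573, -0.012, 1.134, -0.075], TCP at [0.28, 0.559, 0.405] pointing down, gripper open.
Joint ranges: [-2.62, 2.62], [-0.44, 2.09], [-1.27, 1.32], [0.08, 2.57], [-1.32, 4.46], [0.12, 2], [-2.74, 2.74]. Speed limits (rad/s): [2.22, 2.22, 3.01, 3.01, 3.14, 3.14, 3.14].

## Interface

Orientations are given as a rotation vector (axis times angle).
In Python, from cell import arm gives the robot as it stands. The module is installed in compiled form; this text tells all that it offers.
- The arm moves only by the tool move_arm, never from a script. Its argument "steps" is a list of rows, each a list of 4 numbers: the shift along the tool's x, y, z in mm, then the turn about the tool's z in rad. In form: [[x, y, z, twist], ...]. A call has 1 to 20 rows; each row is the pose to reach, as a shift and turn from the pose commanded when the call began, along the tool's axes at that moment; what a row does not reach only later rows make up. A row lasts 1/8 s, in which the tool goes at most 62.5 mm and 10.7 degrees, less where a joint would pass 70% of its speed; a pose out of reach is approached as far as the arm can. A call with a gripper value outside its range is refused whole. "grip" is the finger opening in mm, from 0 to 91.8, set as the call begins (left out, the last holds). The fingers move at their own pace and stop on an object; "grip_force" is the grip in N (left out, the last holds). Time passes only in rows, so rows that repeat a pose let the fingers close. It gives the time, the measured TCP pose, the force and the opening at its end, in the units of the state.
- arm.observe(): the state, without advancing time (a new reading comes with each control period).
- arm.get_image(name): name is "scene" or "top" or "wrist"; returns the picture (384x512x3 uint8, red, green, blue); there is no depth.
- arm.camera_info(name): a dict with "mtx" (3x3 intrinsics, pixels), "pose" (4x4, takes a point from camera to world coordinates); the wrist camera has in their place "T_tool_cam" (4x4, takes a point from camera to tool coordinates, whose origin is the TCP and whose axes are the flange's). Camera axes: x right, y down, z forward; pixel columns grow to the right and rows downward; lengths in m; the calibration is good to about 2 mm. The wrist camera is an equidistant fisheye: a pixel r from the principal point sees the ray r / f radians off the axis. A picture is of the moment at which its call begins: read the wrist's pose just before it. camera_info takes no time and is no camera call.
- arm.sign_off(): hands the job in, once; it reports no verdict.
The state is a dict: "clock": time; "joints": joint angles; "dq": joint speeds; "joint_efforts": joint torques, N m; "position": TCP position; "ee_rot": TCP orientation; "force": force on the tool from outside, world axes, zero at the start; "ft_torque": the same for the moment, N m; "width": opening from 0.0 (shut) to 1.0 (fully open).
Only numpy, scipy, OpenCV 4.12 (cv2) and the standard library are available. Lean on these libraries where they do the work, as an engineer would, in place of code of your own. Each camera call takes 0.05 s, during which the arm holds its last target.

## Working session

There is one attempt and no reset: what is moved stays moved. The work goes in short steps, Python scripts to look and compute and a tool call to move; the robot and the scene stay as the last step left them, time stands still between calls to the robot, and variables do not carry over. Pictures are saved under pics/ and viewed, and the job is handed in when it is done.

Besides the shell and the picture viewer there is one more tool, called by a JSON object that holds its "method" and its "body". move_arm: Moves the arm, as the interface text tells. Its arguments: {"type":"object","properties":{"steps":{"type":"array"},"grip":{"type":"number"},"grip_force":{"type":"number"}},"required":["steps"]}

```bash
mkdir -p pics; python3 - <<'E'
from cell import arm
import cv2,numpy as np
s=arm.observe()
for k,v in s.items(): print(k,np.round(v,4))
for n in ["scene","top","wrist"]:
    im=arm.get_image(n); cv2.imwrite(f"pics/{n}0.png",im[:,:,::-1])
    c=arm.camera_info(n); print(n,{k:np.round(v,4).tolist() if not isinstance(v,str) else v for k,v in c.items()})
E
```

```text
clock 0.0
joints [-1.2096  0.4352  0.025   1.5741 -0.0116  1.134  -0.0751]
dq [ 0.0005  0.0002 -0.0007  0.0002 -0.0012 -0.0012  0.0005]
joint_efforts [ 5.00000e-04 -6.67839e+01  9.85100e-01 -3.14473e+01 -6.06000e-02
  4.28000e-02  2.00000e-04]
position [0.2795 0.5588 0.404 ]
ee_rot [-7.2210e-01 -3.0573e+00  2.4000e-03]
force [-0.7284  0.5814  0.3791]
ft_torque [ 0.0054 -0.0456  0.002 ]
width 0.9988
scene {'mtx': [[365.2118, 0.0, 255.1125], [0.0, 365.2118, 190.5524], [0.0, 0.0, 1.0]], 'pose': [[0.6209, 0.6125, -0.4893, 1.0637], [0.7839, -0.4901, 0.3812, -0.3967], [-0.0063, -0.6203, -0.7844, 0.8074], [0.0, 0.0, 0.0, 1.0]]}
top {'mtx': [[443.6204, 0.0, 257.1154], [0.0, 443.6204, 194.6019], [0.0, 0.0, 1.0]], 'pose': [[0.0025, -0.9808, 0.1949, 0.3389], [-0.9999, -0.0002, 0.0114, -0.0602], [-0.0112, -0.1949, -0.9808, 1.434], [0.0, 0.0, 0.0, 1.0]]}
wrist {'mtx': [[297.3186, 0.0, 255.3588], [0.0, 297.3186, 190.6134], [0.0, 0.0, 1.0]], 'T_tool_cam': [[0.0011, -0.9601, -0.2795, 0.0753], [1.0, 0.0011, 0.0001, -0.0004], [0.0002, -0.2795, 0.9601, 0.0207], [0.0, 0.0, 0.0, 1.0]]}
```

View pics/scene0.png

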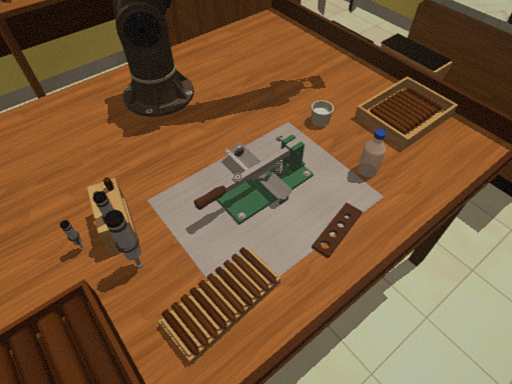

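View pics/top0.png

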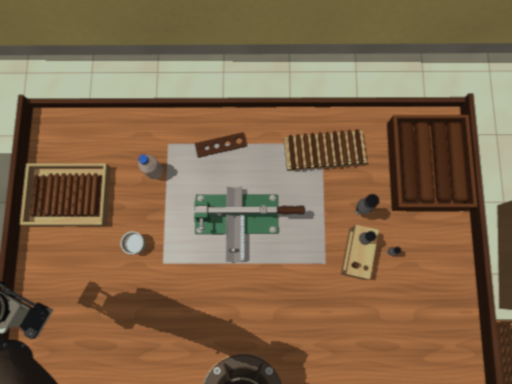

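View pics/wrist0.png

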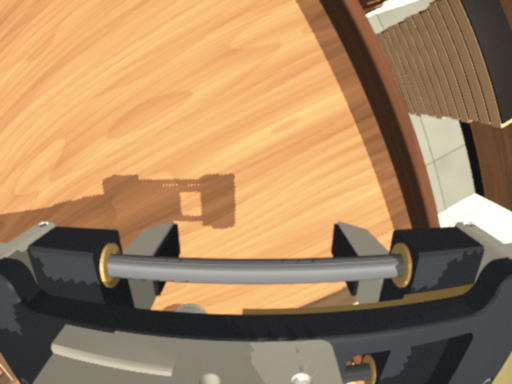

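```bash
cat > h.py <<'E'
from cell import arm
import cv2,numpy as np
from scipy.spatial.transform import Rotation as R
def cam(n):
    c=arm.camera_info(n); return np.array(c["mtx"]),np.array(c["pose"])
def ray(n,u,v):
    K,T=cam(n); d=T[:3,:3]@np.linalg.solve(K,[u,v,1.]); return T[:3,3],d
def onz(n,u,v,z):
    o,d=ray(n,u,v); return o+d*(z-o[2])/d[2]
def proj(n,P):
    K,T=cam(n); p=K@(T[:3,:3].T@(np.asarray(P)-T[:3,3])); return p[:2]/p[2]
def tri(obs):
    A=np.zeros((3,3));b=np.zeros(3)
    for o,d in obs:
        d=d/np.linalg.norm(d);M=np.eye(3)-np.outer(d,d);A+=M;b+=M@o
    return np.linalg.solve(A,b)
def tool(s=None):
    s=s or arm.observe(); T=np.eye(4);T[:3,:3]=R.from_rotvec(s["ee_rot"]).as_matrix();T[:3,3]=s["position"];return T
def wray(T,u,v):
    c=arm.camera_info("wrist");K=np.array(c["mtx"]);X=T@np.array(c["T_tool_cam"])
    a=np.array([u-K[0,2],v-K[1,2]])/K[0,0];r=np.hypot(*a)
    d=np.array([a[0]*np.sinc(r/np.pi),a[1]*np.sinc(r/np.pi),np.cos(r)])
    return X[:3,3],X[:3,:3]@d
def wproj(T,P):
    c=arm.camera_info("wrist");K=np.array(c["mtx"]);X=T@np.array(c["T_tool_cam"])
    p=X[:3,:3].T@(np.asarray(P)-X[:3,3]);r=np.arctan2(np.hypot(p[0],p[1]),p[2]);q=p[:2]/np.hypot(p[0],p[1])*r*K[0,0]
    return q+K[:2,2]
def crop(src,dst,x0,y0,x1,y1,f):
    im=cv2.imread(src)[y0:y1,x0:x1];cv2.imwrite(dst,cv2.resize(im,None,fx=f,fy=f,interpolation=cv2.INTER_CUBIC))
E
python3 - <<'E'
from h import *
crop("pics/top0.png","pics/tc.png",180,170,320,270,5)
crop("pics/scene0.png","pics/sc.png",180,120,330,230,5)
crop("pics/top0.png","pics/tr.png",330,180,410,285,5)
crop("pics/scene0.png","pics/sr.png",50,170,160,280,5)
E
```

```text
(no output)
```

View pics/tc.png

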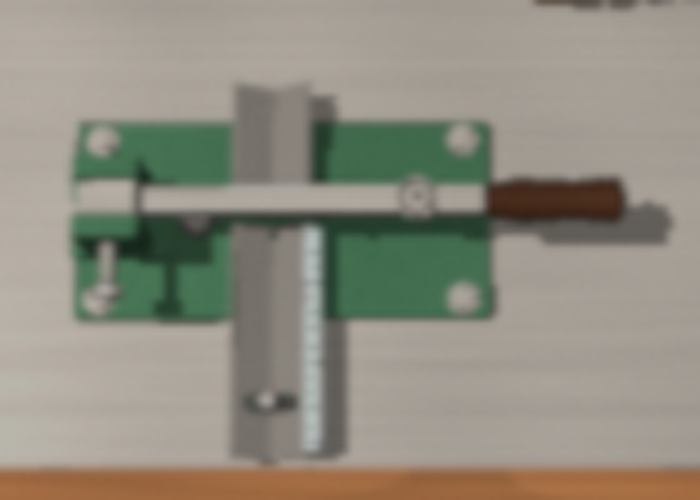

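View pics/sc.png

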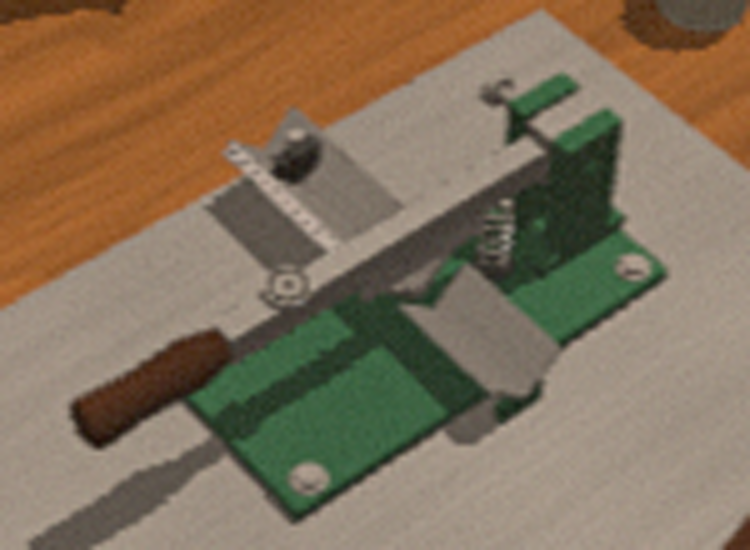

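View pics/tr.png

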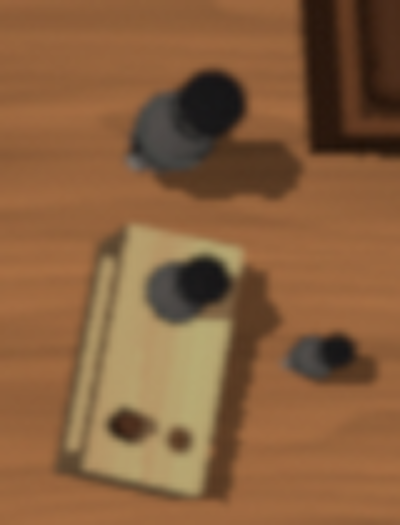

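View pics/sr.png

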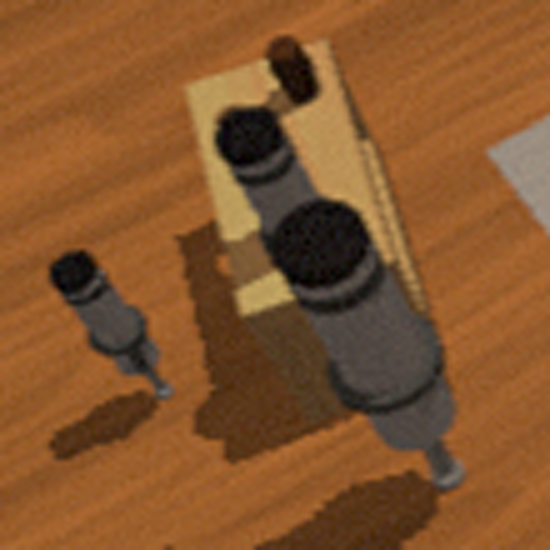

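```bash
python3 - <<'E'
from h import *
f=lambda x,y,x0,y0:(x/5-.4+x0,y/5-.4+y0)
def t(name,a,b,z=None):
    pa=f(*a);pb=f(*b);P=tri([ray("top",*pa),ray("scene",*pb)])
    print(name,P.round(4),"reproj",(proj("top",P)-pa).round(2),(proj("scene",P)-pb).round(2), "top@z" ,onz("top",*pa,z).round(4) if z else "","scene@z" ,onz("scene",*pb,z).round(4) if z else "")
t("pad",(417,198,180,170),(288,286,180,120),.100)
t("head",(106,292,180,170),(497,93,180,120),.085)
t("cap",(209,279,330,180),(250,137,50,170),.178)
for c in [(78,122),(490,122),(493,318),(76,320)]: print("base",onz("top",*f(*c,180,170),.012).round(4))
for c in [(127,225),(244,247),(203,497),(82,470)]: print("rack",onz("top",*f(*c,330,180),.1).round(4))
for c in [(102,141),(462,138),(462,298),(98,300)]: print("bolt",onz("top",*f(*c,180,170),.014).round(4))
E
```

```text
pad [ 0.559  -0.0619  0.1007] reproj [-0.25 -0.14] [-0.34  0.06] top@z [ 0.5587 -0.0627  0.1   ] scene@z [ 0.5589 -0.0608  0.1   ]
head [0.5034 0.1282 0.0807] reproj [-0.02 -0.02] [-0.03  0.01] top@z [0.5028 0.1276 0.085 ] scene@z [0.5067 0.1252 0.085 ]
cap [ 0.4716 -0.3675  0.1766] reproj [-0.63 -0.16] [-0.88  0.15] top@z [ 0.471  -0.3689  0.178 ] scene@z [ 0.4738 -0.3659  0.178 ]
base [0.6235 0.1591 0.012 ]
base [ 0.6235 -0.1105  0.012 ]
base [ 0.4952 -0.1116  0.012 ]
base [0.4936 0.1566 0.012 ]
rack [ 0.5118 -0.3403  0.1   ]
rack [ 0.4986 -0.41    0.1   ]
rack [ 0.3506 -0.3784  0.1   ]
rack [ 0.3661 -0.3079  0.1   ]
bolt [0.6104 0.1428 0.014 ]
bolt [ 0.6125 -0.0922  0.014 ]
bolt [ 0.5078 -0.0917  0.014 ]
bolt [0.5063 0.1425 0.014 ]
```

```bash
python3 - <<'E'
from h import *
f=lambda x,y,x0,y0:(x/5-.4+x0,y/5-.4+y0)
print("bigcap",tri([ray("top",*f(211,104,330,180)),ray("scene",*f(322,243,50,170))]).round(4))
print("bigfoot",onz("top",*f(136,160,330,180),0).round(4),onz("scene",*f(450,480,50,170),0).round(4))
print("smallcap",tri([ray("top",*f(338,352,330,180)),ray("scene",*f(75,270,50,170))]).round(4))
print("awl",onz("top",*f(128,425,330,180),.136).round(4))
T=tool();print(T.round(3))
E
```

```text
bigcap [ 0.5669 -0.3674  0.2048]
bigfoot [ 0.5674 -0.3689  0.    ] [ 0.5669 -0.3678  0.    ]
smallcap [ 0.435  -0.4575  0.1134]
awl [ 0.391  -0.3286  0.136 ]
[[-0.894  0.447 -0.     0.28 ]
 [ 0.447  0.894 -0.001  0.559]
 [-0.    -0.001 -1.     0.404]
 [ 0.     0.     0.     1.   ]]
```

{"method": "move_arm", "body": {"steps": [[-36, -30, 0, -0.05], [-72, -60, 0, -0.1], [-109, -90, 0, -0.15], [-145, -120, 0, -0.2], [-181, -150, 0, -0.25], [-218, -180, 0, -0.3], [-254, -210, 0, -0.35], [-290, -240, 0, -0.4], [-326, -270, 0, -0.464], [-362, -300, 0, -0.464], [-362, -300, 0, -0.464], [-362, -300, 0, -0.464]], "grip": 0}}

```text
clock: 1.65
position: [0.4689, 0.1291, 0.4046]
ee_rot: [-0.0, -3.141, -0.0]
force: [-0.1, 1.4, -0.1]
width: 0.005
```

```bash
python3 - <<'E'
from h import *
s=arm.observe();T=tool(s);im=arm.get_image("wrist");cv2.imwrite("pics/w1.png",im[:,:,::-1]);np.save("T1.npy",T)
print(s["clock"],T.round(4),s["joints"].round(3) if hasattr(s["joints"],'round') else s["joints"],s["force"],s["width"])
E
```

```text
1.65 [[-1.000e+00  0.000e+00 -5.000e-04  4.689e-01]
 [ 0.000e+00  1.000e+00  3.000e-04  1.291e-01]
 [ 5.000e-04  3.000e-04 -1.000e+00  4.046e-01]
 [ 0.000e+00  0.000e+00  0.000e+00  1.000e+00]] [-0.496  0.207  0.141  1.91  -0.034  1.027  1.23 ] [-0.13967276  1.38407473 -0.05475992] 0.005407202945590389
```

View pics/w1.png

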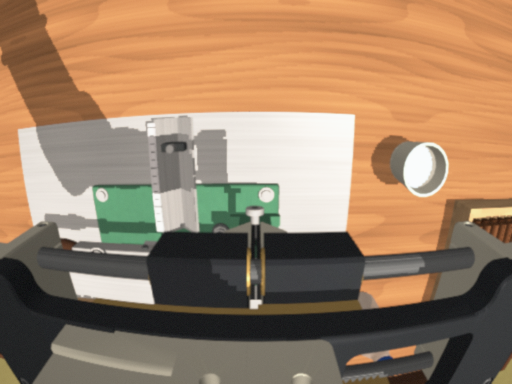

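```bash
python3 - <<'E'
from h import *
crop("pics/w1.png","pics/w1c.png",190,150,320,240,6)
T=np.load("T1.npy")
o,d=wray(T,255,211); print(o,o+d*(.082-o[2])/d[2])
for P in [(.534,.128,.085),(.5,.128,.085),(.507,.128,.085)]: print(wproj(T,P))
E
```

```text
[0.39337031 0.12863507 0.38392032] [0.50401282 0.12845578 0.082     ]
[254.56903159 237.30385511]
[254.57288929 208.43684763]
[254.57165784 214.5670897 ]
```

View pics/w1c.png

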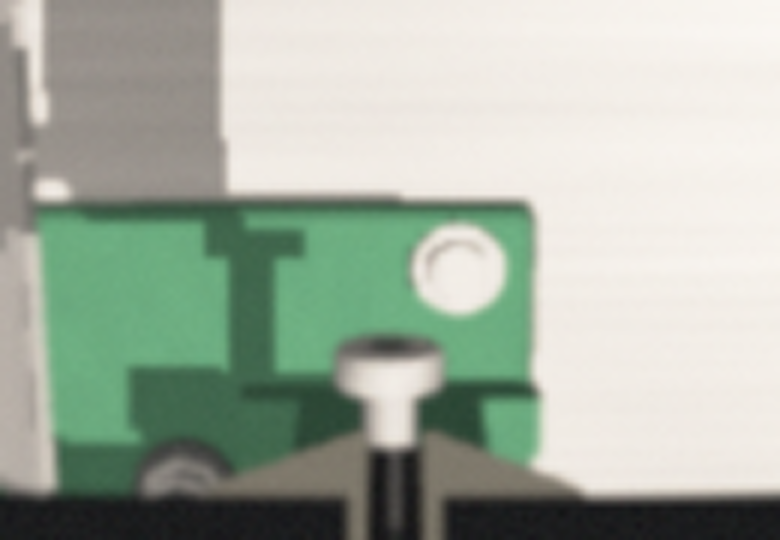

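{"method": "move_arm", "body": {"steps": [[8, 0, 40, 0], [8, -1, 90, 0], [8, -1, 130, 0], [8, -1, 157, 0], [8, -1, 157, 0], [8, -1, 157, 0]]}}

```text
clock: 2.45
position: [0.4614, 0.1285, 0.2486]
ee_rot: [-0.002, 3.141, 0.001]
force: [-0.0, 0.2, -0.3]
width: 0.003
```

```bash
python3 - <<'E'
from h import *
s=arm.observe();print(s["clock"],s["position"],s["force"])
im=arm.get_image("wrist");cv2.imwrite("pics/w2.png",im[:,:,::-1])
im=arm.get_image("scene");cv2.imwrite("pics/s2.png",im[:,:,::-1]);crop("pics/s2.png","pics/s2c.png",200,70,330,180,6)
E
```

```text
2.45 [0.4613622  0.12854301 0.24859044] [-0.03052728  0.22223694 -0.34245596]
```

View pics/w2.png

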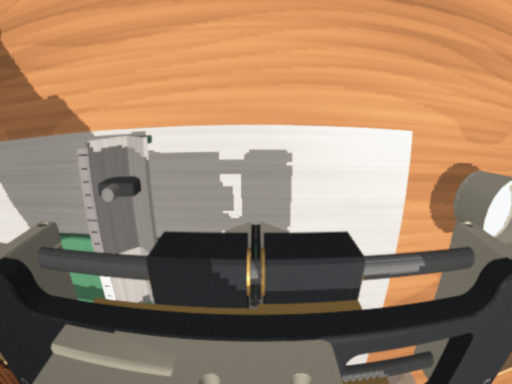

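View pics/s2c.png

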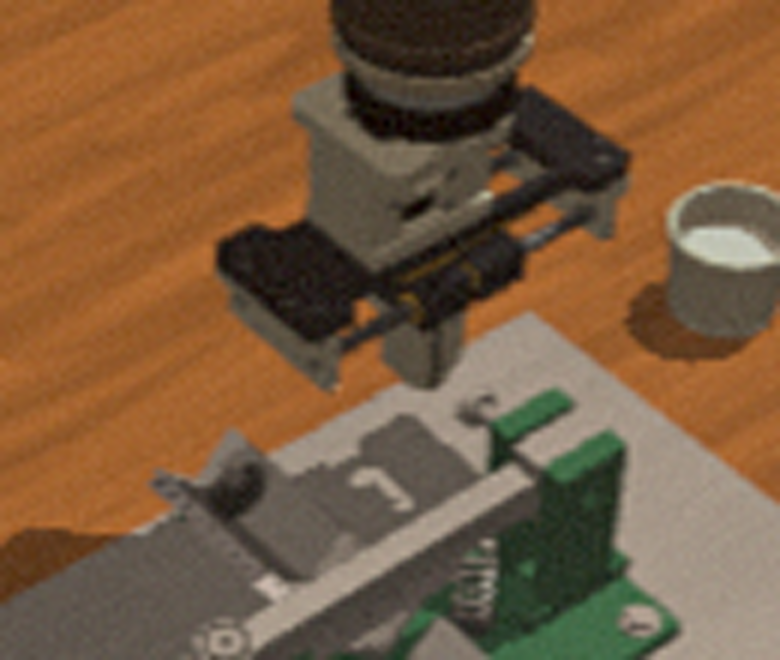

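{"method": "move_arm", "body": {"steps": [[-8, 0, 4, 0], [-15, 0, 4, 0], [-22, 0, 4, 0], [-28, 0, 4, 0], [-34, 0, 4, 0], [-39, 0, 4, 0], [-44, 0, 4, 0], [-44, 0, 4, 0]]}}

```text
clock: 3.55
position: [0.4986, 0.128, 0.2421]
ee_rot: [0.004, -3.124, 0.004]
force: [-30.4, 0.9, 22.2]
width: 0.007
```

```bash
python3 - <<'E'
from h import *
s=arm.observe();print(s["clock"],s["position"],s["force"])
im=arm.get_image("wrist");cv2.imwrite("pics/w3.png",im[:,:,::-1])
im=arm.get_image("scene");cv2.imwrite("pics/s3.png",im[:,:,::-1]);crop("pics/s3.png","pics/s3c.png",200,70,330,180,6)
E
```

```text
3.55 [0.49858075 0.12796792 0.24210164] [-30.35884374   0.88098972  22.22143288]
```

View pics/s3c.png

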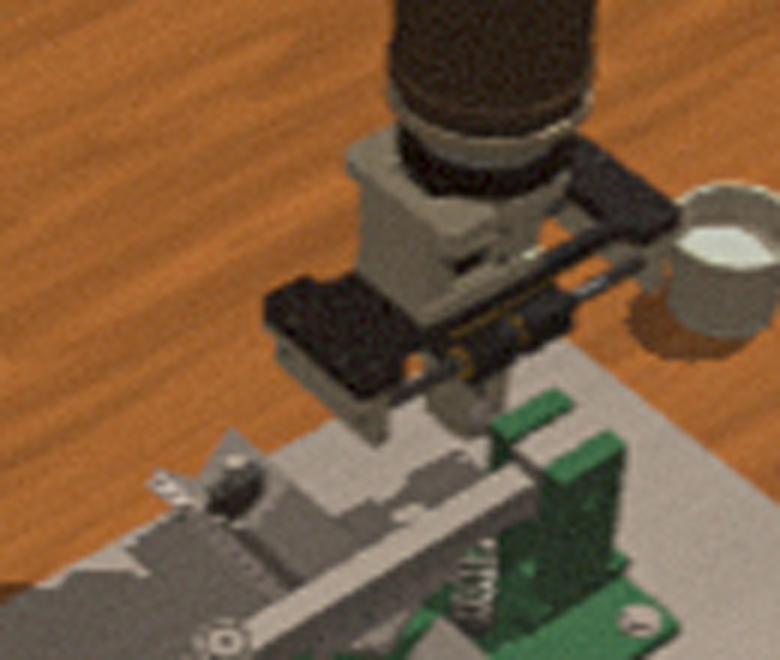

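```bash
python3 - <<'E'
from h import *
crop("pics/s3.png","pics/s3d.png",262,118,312,158,14)
E
```

```text
(no output)
```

View pics/s3d.png

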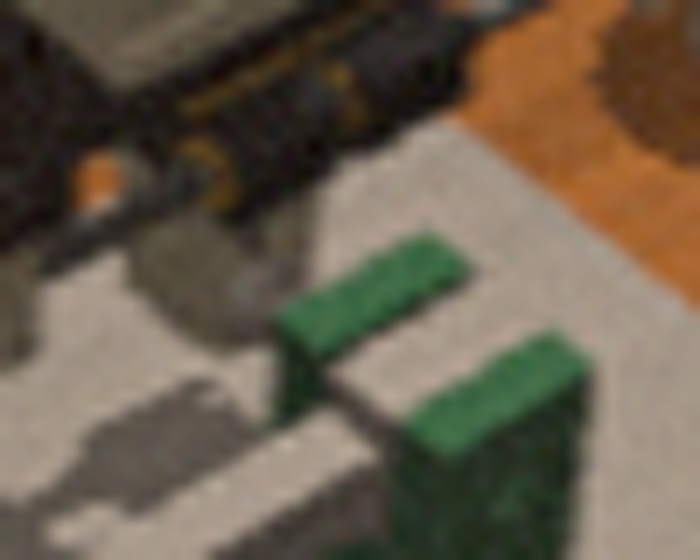

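View pics/w3.png

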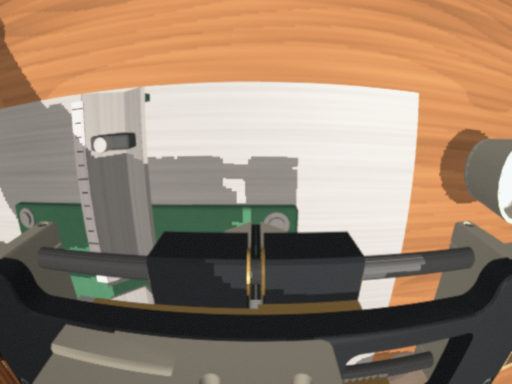

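{"method": "move_arm", "body": {"steps": [[4, 0, 0, 0], [4, 0, -2, 0], [3, 0, -4, 0], [2, 0, -6, 0], [0, 0, -8, 0], [0, 0, -10, 0]]}}

```text
clock: 4.4
position: [0.5055, 0.1277, 0.2539]
ee_rot: [0.0, 3.141, 0.0]
force: [0.0, 0.3, 0.2]
width: 0.001
```

{"method": "move_arm", "body": {"steps": [[-3, 0, 0, 0], [-6, 0, -1, 0], [-9, 0, -2, 0], [-12, 0, -2, 0], [-12, 0, -2, 0]]}}

```text
clock: 5.03
position: [0.5163, 0.1277, 0.2554]
ee_rot: [0.001, -3.139, 0.001]
force: [-5.4, -0.6, 2.7]
width: 0.008
```

```bash
python3 - <<'E'
from h import *
s=arm.observe();print(s["clock"],s["position"],s["force"])
im=arm.get_image("scene");cv2.imwrite("pics/s4.png",im[:,:,::-1]);crop("pics/s4.png","pics/s4d.png",252,108,312,158,12)
E
```

```text
5.025 [0.51629297 0.12774523 0.25539946] [-5.44303936 -0.56340443  2.70762083]
```

View pics/s4d.png

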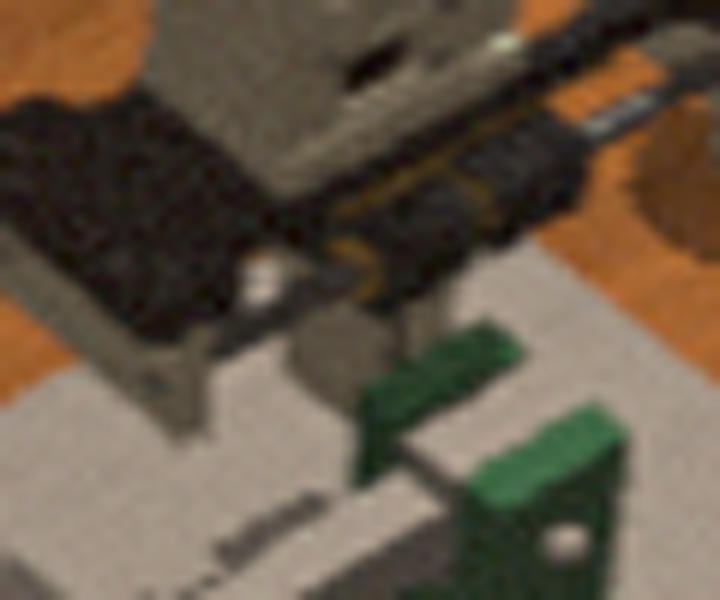

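{"method": "move_arm", "body": {"steps": [[-2, 0, 0, 0], [-4, 0, 0, 0], [-5, 0, 0, 0], [-5, 0, 0, 0]]}}

```text
clock: 5.58
position: [0.5179, 0.1279, 0.2547]
ee_rot: [0.002, -3.13, 0.002]
force: [-19.7, 0.2, 13.9]
width: 0.001
```

{"method": "move_arm", "body": {"steps": [[2, 0, -2, 0], [30, 0, -10, 0], [50, 0, -50, 0], [50, 0, -100, 0], [50, 0, -130, 0], [50, 0, -130, 0]]}}

```text
clock: 6.32
position: [0.473, 0.1279, 0.3881]
ee_rot: [-0.0, 3.137, 0.003]
force: [-0.8, -0.6, 0.2]
width: 0.003
```

```bash
python3 - <<'E'
from h import *
s=arm.observe();print(s["clock"],s["position"],s["force"]);T=tool(s);np.save("T5.npy",T)
im=arm.get_image("wrist");cv2.imwrite("pics/w5.png",im[:,:,::-1])
im=arm.get_image("scene");cv2.imwrite("pics/s5.png",im[:,:,::-1]);crop("pics/s5.png","pics/s5d.png",252,108,312,158,12)
crop("pics/w5.png","pics/w5c.png",190,150,320,240,6)
print(wproj(T,(.527,.128,.085)),wproj(T,(.534,.128,.085)))
E
```

```text
6.325 [0.47298219 0.1278747  0.38813836] [-0.77001822 -0.5555185   0.15386384]
[255.20023198 232.83012888] [255.1942562  238.86749637]
```

View pics/s5d.png

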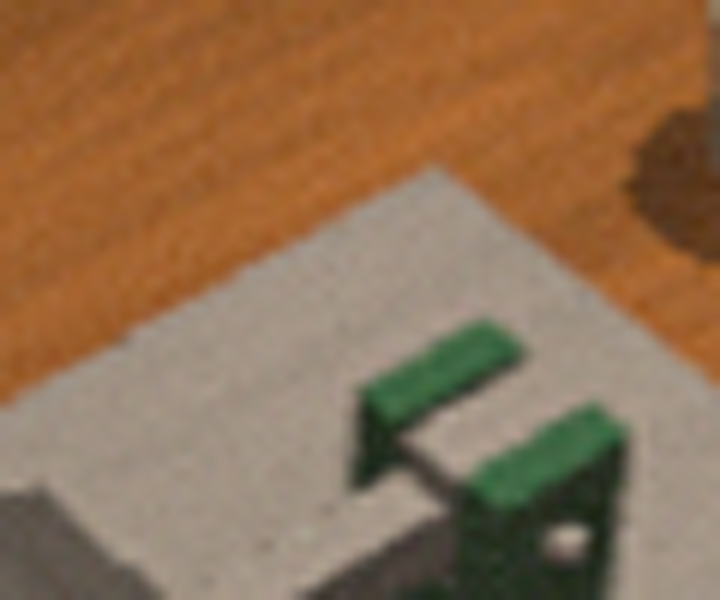

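View pics/w5c.png

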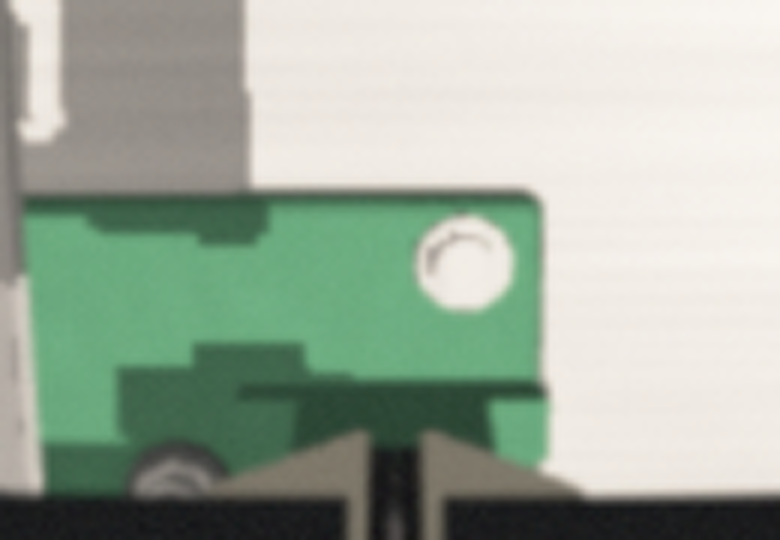

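{"method": "move_arm", "body": {"steps": [[25, -25, 0, 0], [50, -50, 0, 0], [70, -80, 0, 0], [70, -80, 0, 0]], "grip": 70}}

```text
clock: 6.92
position: [0.4006, 0.0458, 0.3845]
ee_rot: [-0.004, -3.139, 0.002]
force: [1.2, 1.5, -0.7]
width: 0.387
```

```bash
python3 - <<'E'
from h import *
s=arm.observe();print(s["clock"],s["position"],s["force"]);T=tool(s);np.save("T6.npy",T)
im=arm.get_image("wrist");cv2.imwrite("pics/w6.png",im[:,:,::-1])
im=arm.get_image("top");cv2.imwrite("pics/t6.png",im[:,:,::-1]);crop("pics/t6.png","pics/t6d.png",180,180,240,230,12)
print(wproj(T,(.527,.128,.085)),wproj(T,(.534,.128,.085)),wproj(T,(.5,.128,.085)))
print(proj("top",(.527,.128,.085)),proj("top",(.534,.128,.085)),proj("top",(.534,.128,.107)))
E
```

```text
6.925 [0.40059103 0.04578099 0.38453075] [ 1.2452527   1.49964425 -0.65420507]
[327.19661866 291.51892009] [326.51867871 296.30871986] [329.80535973 271.99561728]
[200.87582706 220.15587704] [200.93769512 217.89601176] [199.95307679 216.85274651]
```

View pics/w6.png

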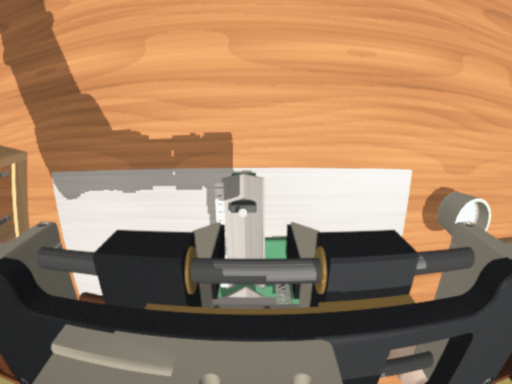

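View pics/t6d.png

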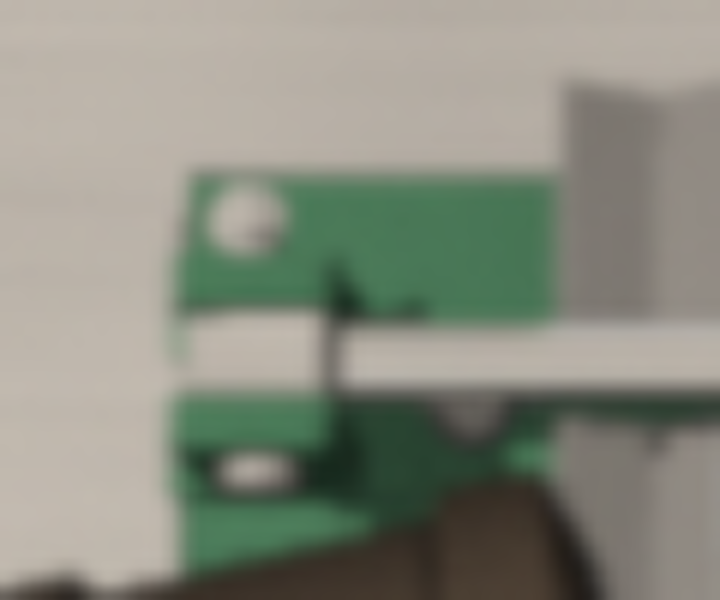

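```bash
python3 - <<'E'
from h import *
for x in (.534,.53,.527,.524,.521): print(x,[(proj("top",(x,.128,z))[1]-180+.46)*12 for z in (.095,.085,.107)])
for x in (.534,.52): print(x,(proj("scene",(x+.05+.006,.128,.085))-np.array([252,108])+.46)*12, (proj("scene",(x+.05,.128,.085))-np.array([252,108])+.46)*12)
E
```

```text
0.534 [np.float64(454.63108829345776), np.float64(460.2721411403493), np.float64(447.75295813946843)]
0.53 [np.float64(470.22971811098), np.float64(475.7617098668552), np.float64(463.4845039641468)]
0.527 [np.float64(481.94049546758777), np.float64(487.39052444611605), np.float64(475.2951734619286)]
0.524 [np.float64(493.66140598242544), np.float64(499.0293287657913), np.float64(487.11615233262853)]
0.521 [np.float64(505.3924628132884), np.float64(510.6781357039498), np.float64(498.94745408050767)]
0.534 [577.38056624 560.91721968] [559.5102388  546.11115078]
0.52 [535.84548949 526.50424039] [518.21751116 511.89896455]
```

{"method": "move_arm", "body": {"steps": [[-50, 20, 0, 0], [-100, 40, 0, 0], [-150, 60, 0, 0], [-200, 80, 30, 0], [-200, 80, 65, 0], [-200, 80, 65, 0], [-200, 80, 65, 0]]}}

```text
clock: 7.9
position: [0.6023, 0.1281, 0.3214]
ee_rot: [-0.001, 3.141, 0.0]
force: [-0.3, -0.1, 0.1]
width: 0.76
```

```bash
python3 - <<'E'
from h import *
s=arm.observe();print(s["clock"],s["position"],s["force"]);T=tool(s);np.save("T7.npy",T)
im=arm.get_image("wrist");cv2.imwrite("pics/w7.png",im[:,:,::-1])
p=wproj(T,(.53,.128,.085));print(p)
x0,y0=int(p[0])-45,int(p[1])-35;print(x0,y0)
crop("pics/w7.png","pics/w7c.png",x0,y0,x0+90,y0+70,8)
for z in(.085,.095,.107): print(z,[((wproj(T,(x,.128,z))-[x0,y0]+.44)*8).round(0).tolist() for x in (.521,.527,.534)])
E
```

```text
7.9 [0.602347   0.12807926 0.32138831] [-0.32002726 -0.12944888  0.06881674]
[255.91409637 110.67687   ]
210 75
0.085 [[371.0, 190.0], [371.0, 256.0], [371.0, 333.0]]
0.095 [[371.0, 187.0], [371.0, 256.0], [371.0, 337.0]]
0.107 [[372.0, 182.0], [371.0, 256.0], [371.0, 342.0]]
```

View pics/w7c.png

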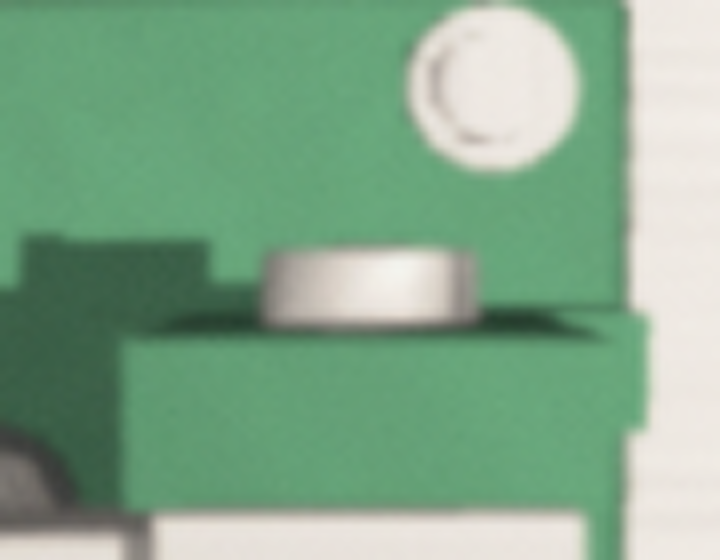

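{"method": "move_arm", "body": {"steps": [[5, -20, -45, 0], [20, -70, -85, 0], [35, -125, -85, 0], [50, -180, -85, 0], [65, -235, -85, 0], [80, -290, -85, 0], [95, -345, -85, 0], [110, -400, -85, 0], [125, -450, -85, 0], [131, -495, -85, 0], [131, -495, -85, 0], [131, -495, -85, 0], [131, -495, -85, 0]]}}

```text
clock: 9.57
position: [0.4718, -0.3659, 0.4064]
ee_rot: [-0.004, 3.14, 0.001]
force: [0.8, 0.2, -0.9]
width: 0.761
```

```bash
python3 - <<'E'
from h import *
s=arm.observe();print(s["clock"],s["position"],s["joints"],s["width"]);T=tool(s);np.save("T8.npy",T)
im=arm.get_image("wrist");cv2.imwrite("pics/w8.png",im[:,:,::-1])
for P in [(.471,-.3675,.178),(.471,-.3675,.1),(.391,-.329,.136),(.567,-.368,.205)]: print(wproj(T,P))
E
```

```text
9.575 [ 0.47179302 -0.36588779  0.40639754] [ 0.32176599  0.39439952  0.3493072   1.6634054  -0.1486819   1.1090745
  2.2857227 ] 0.7613274291402267
[253.59753602 208.71752917]
[254.00877192 182.08671346]
[300.30031913 100.54679855]
[252.73842997 331.15167066]
```

View pics/w8.png

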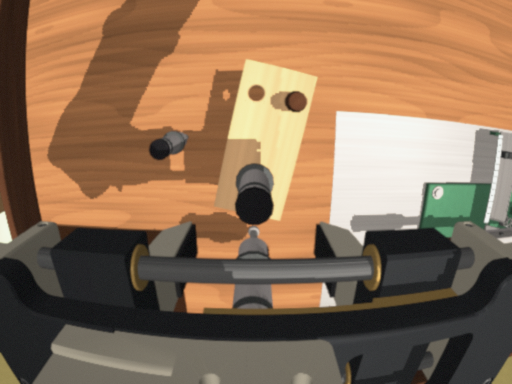

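```bash
python3 - <<'E'
from h import *
T=np.load("T8.npy");im=cv2.imread("pics/w8.png")
g=im.max(2); sub=np.zeros_like(g); sub[180:232,225:290]=(g[180:232,225:290]<38)
n,l,st,c=cv2.connectedComponentsWithStats(sub); i=1+np.argmax(st[1:,4]); print(st[i],c[i])
cnt=max(cv2.findContours((l==i).astype(np.uint8),0,2)[0],key=cv2.contourArea);print(cv2.fitEllipse(cnt))
(u,v)=cv2.fitEllipse(cnt)[0]
o,d=wray(T,u,v);print(o+d*(.178-o[2])/d[2])
crop("pics/w8.png","pics/w8c.png",215,150,295,230,8)
E
```

```text
[ 236  188   36   36 1025] [253.72390244 205.30829268]
((253.74049377441406, 205.21646118164062), (34.95405960083008, 35.845855712890625), 18.739164352416992)
[ 0.46824994 -0.36739828  0.178     ]
```

View pics/w8c.png

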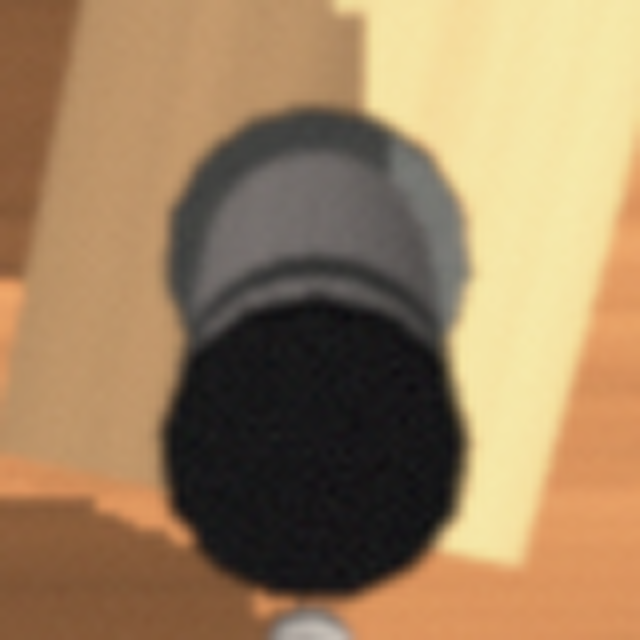

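{"method": "move_arm", "body": {"steps": [[2, 0, 0, 0], [2, 0, 40, 0], [2, 0, 75, 0], [2, 0, 104, 0], [2, 0, 104, 0], [2, 0, 104, 0]]}}

```text
clock: 10.38
position: [0.4696, -0.3674, 0.3028]
ee_rot: [-0.001, 3.141, -0.001]
force: [0.0, 0.0, -0.6]
width: 0.764
```

{"method": "move_arm", "body": {"steps": [[0, 0, 0, 0], [0, 0, 0, 0], [0, 0, 0, 0], [0, 0, 0, 0], [0, 0, 0, 0], [0, 0, 0, 0]], "grip": 20, "grip_force": 40}}

```text
clock: 11.12
position: [0.4692, -0.3673, 0.3018]
ee_rot: [-0.0, 3.142, 0.0]
force: [0.4, 0.6, 0.6]
width: 0.3
```

{"method": "move_arm", "body": {"steps": [[0, 0, -20, 0], [0, 0, -50, 0], [0, 0, -85, 0], [0, 0, -120, 0], [0, 0, -140, 0], [0, 0, -140, 0], [0, 0, -140, 0]]}}

```text
clock: 12.0
position: [0.469, -0.367, 0.4404]
ee_rot: [0.0, -3.14, -0.002]
force: [0.9, 1.4, -2.6]
width: 0.296
```

```bash
python3 - <<'E'
from h import *
s=arm.observe();print(s["clock"],s["position"],s["width"]);T=tool(s);np.save("T9.npy",T)
im=arm.get_image("wrist");cv2.imwrite("pics/w9.png",im[:,:,::-1])
im=arm.get_image("scene");cv2.imwrite("pics/s9.png",im[:,:,::-1]);crop("pics/s9.png","pics/s9c.png",30,100,180,250,5)
E
```

```text
12.0 [ 0.46899405 -0.36699459  0.44042801] 0.2958533760131197
```

View pics/w9.png

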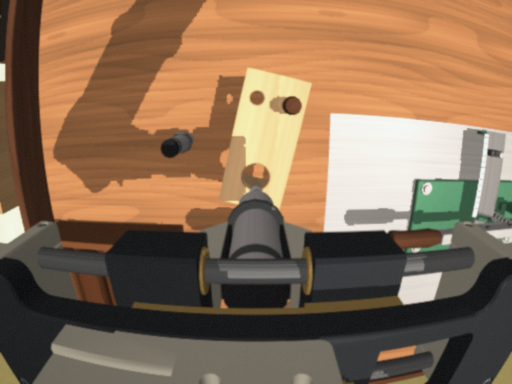

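View pics/s9c.png

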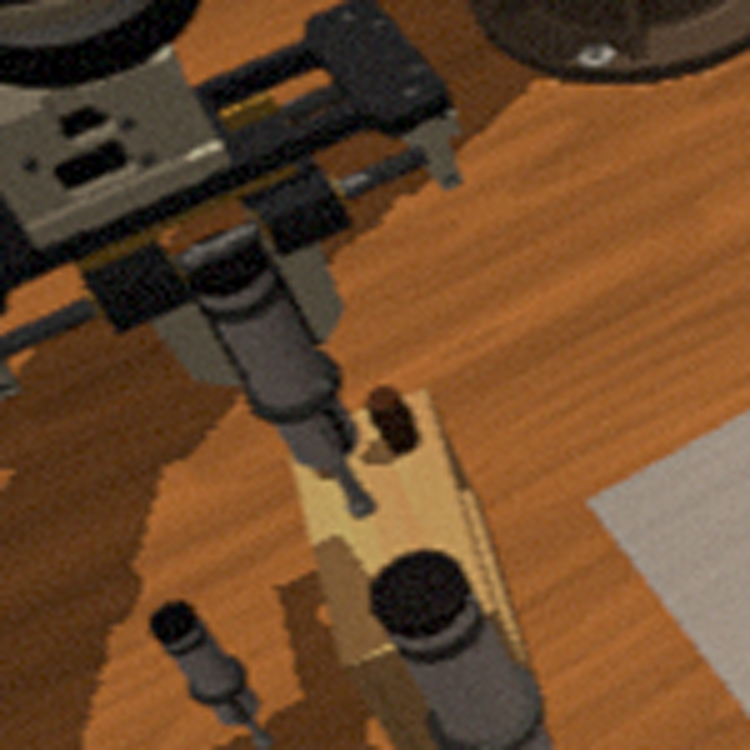

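```bash
python3 - <<'E'
from h import *
crop("pics/w9.png","pics/w9c.png",205,160,305,260,7)
T=np.load("T9.npy")
Tz=T.copy()
for dz in (.285,.281,.2018,.1958): print(dz,[((wproj(T,(T@np.array([x,0,dz,1]))[:3])-[205,160]+.43)*7).round(0).tolist() for x in(-.005,0,.005)])
E
```

```text
0.285 [[359.0, 243.0], [359.0, 207.0], [359.0, 171.0]]
0.281 [[359.0, 252.0], [359.0, 216.0], [359.0, 178.0]]
0.2018 [[360.0, 499.0], [360.0, 450.0], [360.0, 401.0]]
0.1958 [[360.0, 525.0], [360.0, 475.0], [360.0, 425.0]]
```

View pics/w9c.png

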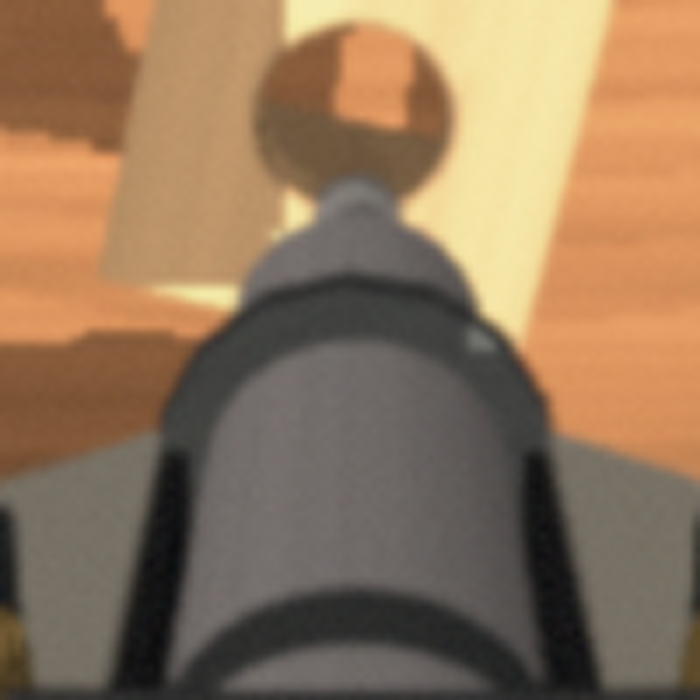

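{"method": "move_arm", "body": {"steps": [[-10, 35, 0, 0], [-23, 80, 0, 0], [-36, 125, 0, 0], [-49, 170, 0, 0], [-62, 215, 0, 0], [-75, 260, 0, 0], [-85, 292, 0, 0], [-88, 305, 0, 0], [-88, 305, 0, 0], [-88, 305, 0, 0], [-88, 305, 0, 0]]}}

```text
clock: 13.48
position: [0.5568, -0.0639, 0.4417]
ee_rot: [-0.004, -3.142, 0.001]
force: [0.2, 0.8, -1.4]
width: 0.299
```

```bash
python3 - <<'E'
from h import *
s=arm.observe();print(s["clock"],s["position"],s["width"],s["force"]);T=tool(s);np.save("T10.npy",T)
im=arm.get_image("wrist");cv2.imwrite("pics/w10.png",im[:,:,::-1])
crop("pics/w10.png","pics/w10c.png",205,140,305,240,7)
im=arm.get_image("scene");cv2.imwrite("pics/s10.png",im[:,:,::-1]);crop("pics/s10.png","pics/s10c.png",190,90,300,200,7)
print(((wproj(T,(.559,-.062,.1))-[205,140]+.43)*7),((wproj(T,(.559,-.052,.1))-[205,140]+.43)*7),((wproj(T,(.549,-.062,.1))-[205,140]+.43)*7))
E
```

```text
13.475 [ 0.55683298 -0.06388121  0.44174927] 0.29930232494460773 [ 0.17311744  0.7746261  -1.39827021]
[370.96733713 262.06821083] [433.95944032 262.0427549 ] [371.00186609 200.41037275]
```

View pics/w10c.png

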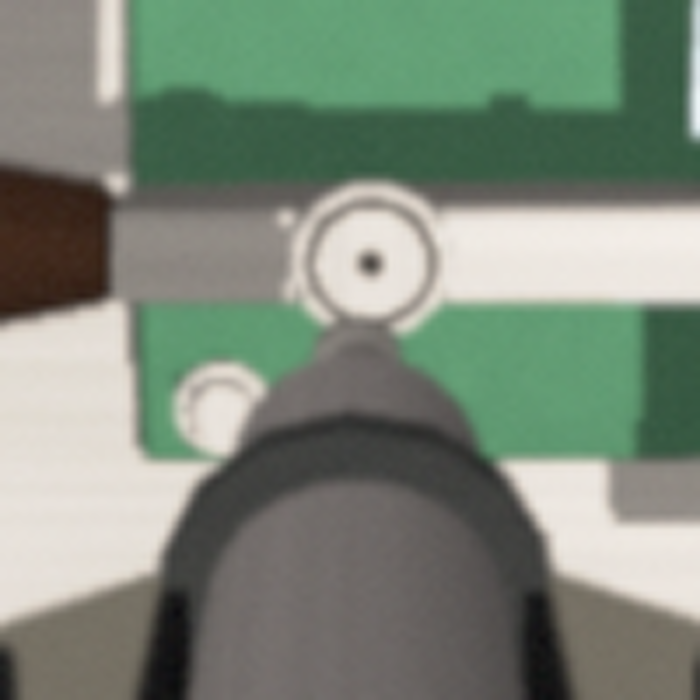

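View pics/s10c.png

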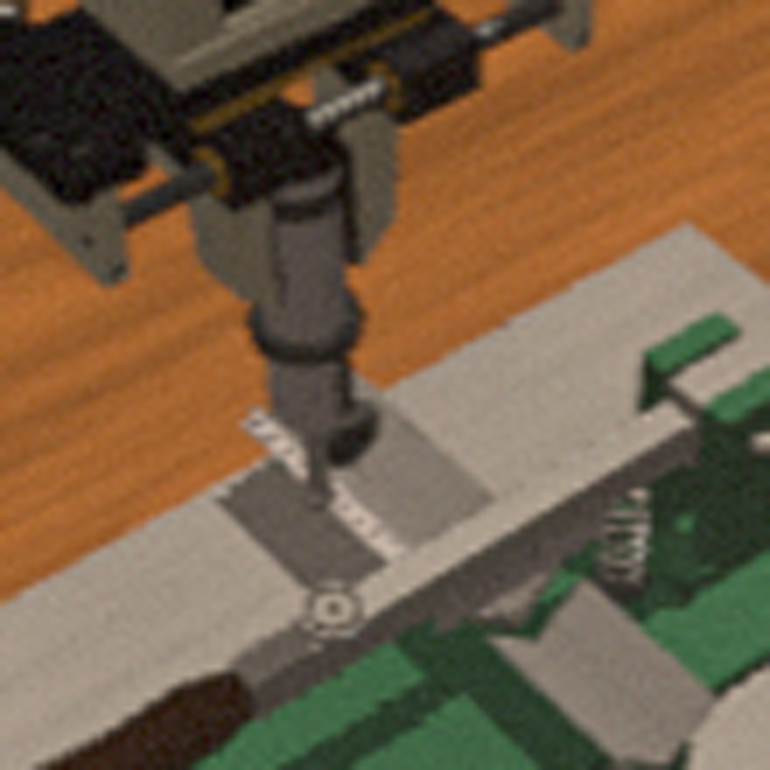

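{"method": "move_arm", "body": {"steps": [[0, 0, 15, 0], [0, 0, 30, 0], [0, 0, 42, 0], [0, 0, 50, 0], [0, 0, 50, 0], [0, 0, 50, 0], [0, 0, 50, 0]]}}

```text
clock: 14.45
position: [0.5573, -0.0623, 0.3922]
ee_rot: [-0.0, 3.141, 0.0]
force: [-0.2, -0.0, -2.1]
width: 0.298
```

```bash
python3 - <<'E'
from h import *
s=arm.observe();print(s["clock"],s["position"],s["width"],s["force"]);T=tool(s);np.save("T11.npy",T)
im=arm.get_image("wrist");cv2.imwrite("pics/w11.png",im[:,:,::-1])
crop("pics/w11.png","pics/w11c.png",205,140,305,240,7)
q=lambda P:((wproj(T,P)-[205,140]+.43)*7).round(0)
print(q((.559,-.062,.1)));F=lambda x,y,z:(T@np.array([x,y,z,1]))[:3]
print(q(F(0,0,.285)),q(F(.006,0,.285)),q(F(.0042,0,.285)))
im=arm.get_image("scene");cv2.imwrite("pics/s11.png",im[:,:,::-1]);crop("pics/s11.png","pics/s11c.png",200,130,270,190,11)
print([((proj("scene",P)-[200,130]+.45)*11).round(0) for P in [(.559,-.062,.1),F(-.0018,0,.285)]])
E
```

```text
14.45 [ 0.55733124 -0.06232194  0.39222651] 0.2983834395279176 [-0.21509141 -0.01960394 -2.09996169]
[361. 342.]
[359. 347.] [359. 303.] [359. 316.]
[array([410., 523.]), array([409., 504.])]
```

View pics/w11c.png

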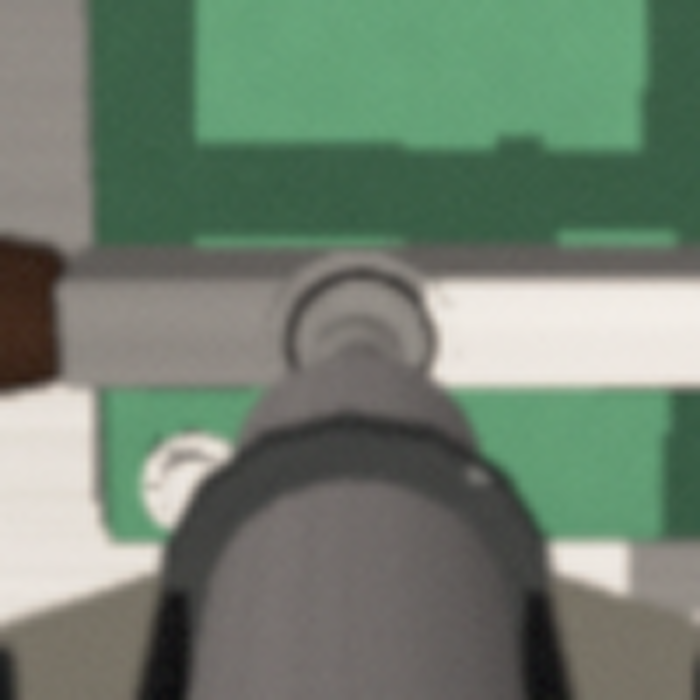

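View pics/s11c.png

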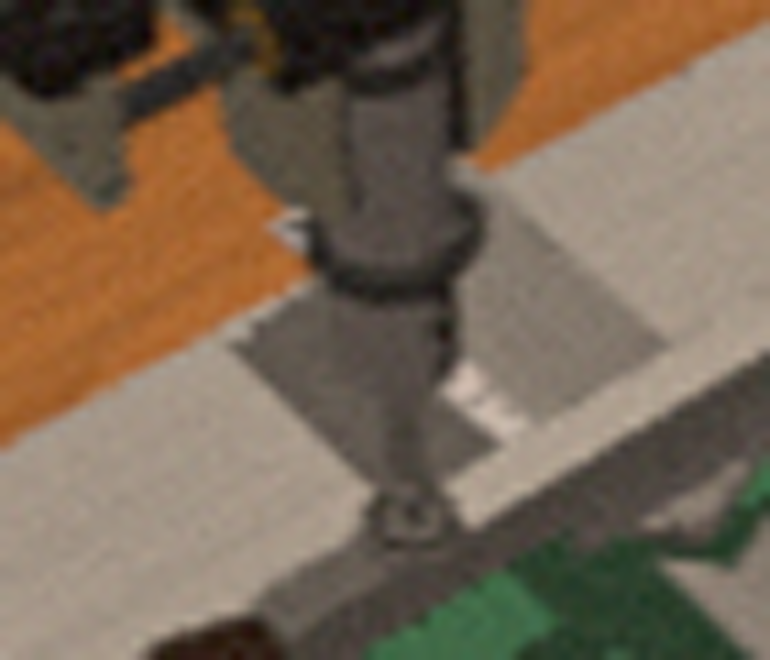

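{"method": "move_arm", "body": {"steps": [[0, 0, 3, 0], [0, 0, 6, 0], [0, 0, 9, 0], [0, 0, 12, 0], [0, 0, 14, 0], [0, 0, 15, 0], [0, 0, 15, 0], [0, 0, 15, 0]]}}

```text
clock: 15.55
position: [0.5572, -0.0623, 0.3769]
ee_rot: [-0.0, 3.141, 0.0]
force: [-1.2, 0.8, 2.7]
width: 0.297
```

{"method": "move_arm", "body": {"steps": [[0, 0, 2, 0], [0, 0, 4, 0], [0, 0, 6, 0], [0, 0, 7, 0], [0, 0, 7, 0], [0, 0, 7, 0], [0, 0, 7, 0], [0, 0, 7, 0]]}}

```text
clock: 16.55
position: [0.5572, -0.0623, 0.3699]
ee_rot: [-0.0, 3.141, 0.0]
force: [-1.5, 1.1, 5.0]
width: 0.296
```

```bash
python3 - <<'E'
from h import *
for i in range(3):
    s=arm.observe();print(s["clock"],s["position"],s["width"],s["force"],s["ee_rot"]);T=tool(s)
    im=arm.get_image(["wrist","scene","top"][i]);cv2.imwrite(f"pics/f{i}.png",im[:,:,::-1])
crop("pics/f0.png","pics/f0c.png",205,140,305,240,7)
crop("pics/f1.png","pics/f1c.png",180,100,310,190,6)
q=lambda P:((wproj(T,P)-[205,140]+.43)*7).round(0)
print(q((.559,-.062,.1)))
E
```

```text
16.55 [ 0.55723598 -0.06229577  0.36990833] 0.29622587836283376 [-1.46899804  1.13988666  4.99389218] [-2.29261294e-04  3.14115645e+00  7.81434198e-05]
16.6 [ 0.55725353 -0.06228045  0.3699121 ] 0.29662442352600493 [-1.91687327  0.80491179  5.66128486] [-1.50054140e-04  3.14113358e+00  1.06332730e-04]
16.65 [ 0.55726504 -0.06225839  0.36989757] 0.2955463508708262 [-1.31838357  0.7932382   5.57640986] [-2.65325934e-04  3.14115412e+00  1.16605055e-04]
[361. 393.]
```

View pics/f0c.png

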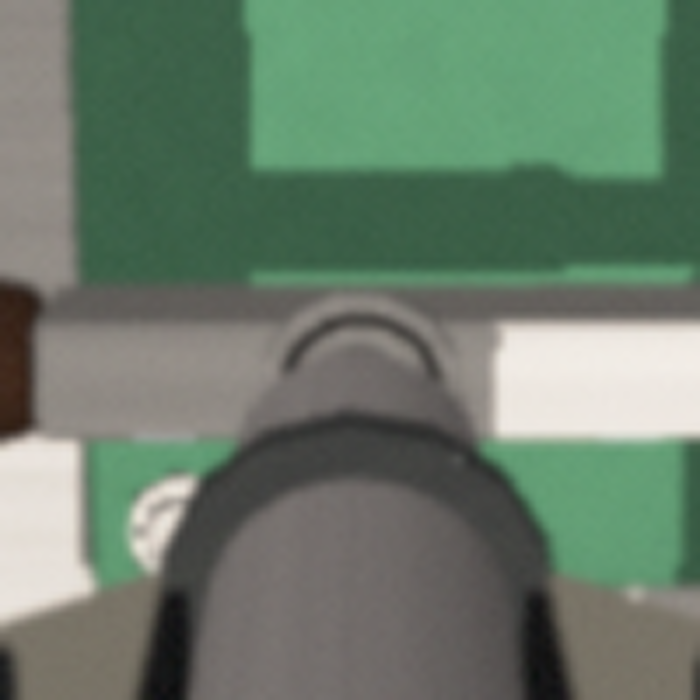

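View pics/f1c.png

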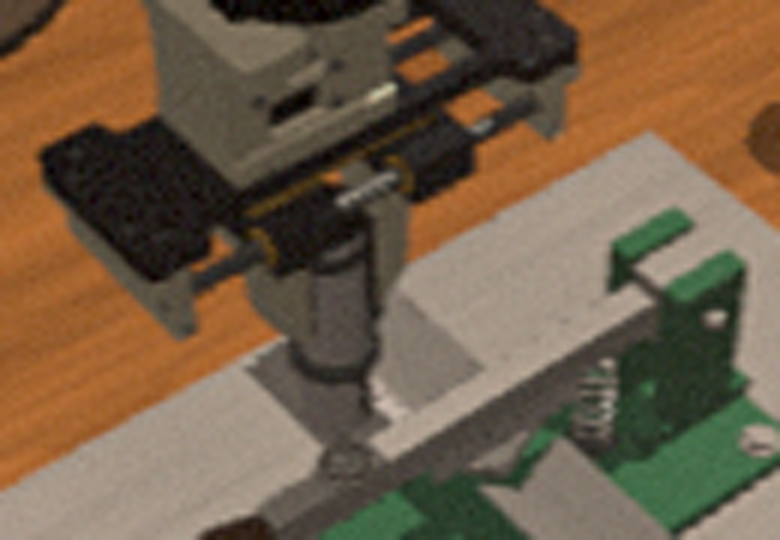

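```bash
python3 - <<'E'
from h import *
s=arm.observe();print(s["clock"],s["position"],s["force"],np.abs(s["dq"]).max());arm.sign_off()
E
```

```text
16.7 [ 0.55724649 -0.06225101  0.36988374] [-2.14689753  0.22772631  5.28530226] 0.002536536307754791
the job is handed in; nothing more can be done
```

The hinge pin is home, and I handed the job in at 16.7 s with the gauge still pressed upright on the test pad at about 7.5 N. The hand-in gave no verdict.

- **Pin:** I pushed it in with the closed fingers. It caught part-way, most likely with its drooping nose on the far cheek, and the push reached about 30 N. Easing off and dragging the head upward let it slide on. A view from above showed the head square against the near cheek, with a gap under about 1 mm. In the later scene picture the nose still shows at the far cheek.
- **Gauge:** I took the middle-sized one from the rack, gripped at 40 N, and it did not slip in the fingers.
- **Reading:** The force change gave about 7.5 N. The tool's travel past contact, about 15 mm of plunger, also gave about 7.5 N.
- **Position:** From the camera pictures and the tool pose, the foot is within about 1 mm of the pad's centre and the gauge is within about 1 degree of upright. The pad is still at its starting place, and the arm was at rest.

A sideways force of about 2 N remained on the tool at the end. I did not measure the other bench items again at the end, but nothing touched them.

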